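Switch off the battery box and pop its hatch

TASK

Push the toggle switch of the battery box with the orange hatch all the way over to its off side, the one with the white dot. Then press the black ribbed pad on the orange hatch in with a fingertip until its push latch lets go, and let the hatch spring up by itself; leave it standing fully open, the switch still off. Only push and press: do not lift or shove the box, and leave the box with the blue hatch and the tools and supplies about it as they are.

Things in the scene. Friction and masses are not known exactly. Their poses are not given: they have to be found in the camera images.
- orange_box: the box to work on: free-standing grey plastic battery box with an orange hatch, 130x110x60 mm (x, y, z), about 1.6 kg, on rubber feet; origin at the centre of its underside, z up. Its flat top is 60 mm above the worktop. The front of the top (towards -x) is the hatch, and the rear of the top (towards +x) is a deck with a toggle switch
- orange_box_hatch (a joint): hinge of an orange hatch, rad: 0 to 0.02 shut and latched; -0.10 pressed in to its stop; 0.65 fully open. Push-push latch: pressing the pad in takes about 4 N to start, 5 N at the stop, and lets the latch go at -0.05 (3 mm in); when the finger withdraws, a spring swings the hatch up to 0.65 in 0.3 s and keeps it there. Pressed down from open it latches shut again
- orange_box_hatch_pad (a point): centre of the black ribbed push pad (34 mm in y, 20 mm in x) on the top face of an orange hatch near its front free edge, 44 mm towards -x of the box's centre, 60 mm above the worktop when shut; goes 6 mm down to the stop, rises to 96 mm when open. The hatch is 73x70 mm, 4 mm thick, hinged along its rear edge 16 mm towards +x of the box's centre
- orange_box_switch (a joint): toggle on the rear deck of the box with an orange hatch, rad: 0 = on, leaning towards the box's -y side (black dot); 0.90 = off, leaning towards the box's +y side (white dot). Swings about an axis along the box's x, 42 mm towards +x of its centre, 62 mm above the underside; needs about 1.5 N at the tip and stays where it is left
- orange_box_switch_tip (a point): centre of the 12 mm black ball at the tip of that toggle, 38 mm from its pivot: 96 mm above the worktop at either end, 16.5 mm to the side of the pivot
- blue_box: a second box, to be left alone: fixed down grey plastic battery box with a blue hatch, 130x110x60 mm (x, y, z), about 1.6 kg, on rubber feet; origin at the centre of its underside, z up. Its flat top is 60 mm above the worktop. The front of the top (towards -x) is the hatch, and the rear of the top (towards +x) is a deck with a toggle switch
- blue_box_hatch (a joint): hinge of a blue hatch, rad: 0 to 0.02 shut and latched; -0.10 pressed in to its stop; 0.65 fully open. Push-push latch: pressing the pad in takes about 4 N to start, 5 N at the stop, and lets the latch go at -0.05 (3 mm in); when the finger withdraws, a spring swings the hatch up to 0.65 in 0.3 s and keeps it there. Pressed down from open it latches shut again
- blue_box_hatch_pad (a point): centre of the black ribbed push pad (34 mm in y, 20 mm in x) on the top face of a blue hatch near its front free edge, 44 mm towards -x of the box's centre, 60 mm above the worktop when shut; goes 6 mm down to the stop, rises to 96 mm when open. The hatch is 73x70 mm, 4 mm thick, hinged along its rear edge 16 mm towards +x of the box's centre
- blue_box_switch (a joint): toggle on the rear deck of the box with a blue hatch, rad: 0 = on, leaning towards the box's -y side (black dot); 0.90 = off, leaning towards the box's +y side (white dot). Swings about an axis along the box's x, 42 mm towards +x of its centre, 62 mm above the underside; needs about 1.5 N at the tip and stays where it is left
- blue_box_switch_tip (a point): centre of the 12 mm black ball at the tip of that toggle, 38 mm from its pivot: 96 mm above the worktop at either end, 16.5 mm to the side of the pivot
- clamp: bystander: wooden ring clamp with a leather-tipped end, 140x28x22 mm; origin at the centre of its underside
- block: bystander: bare steel bench block, 55x70x18 mm; origin at the centre of its underside
- flux: bystander: white jar with a green lid, 58 mm across, 50 mm high; origin at the centre of its underside
- beads: bystander: glass jar of coloured beads with a cork lid, 46 mm across, 64 mm high; origin at the centre of its underside
- spool: bystander: wooden spool of red thread, 38 mm across, 45 mm high; origin at the centre of its underside

How it is judged:
On the way, in this order (a step that is already met when the one before it is completed fails the run):
1. the orange box's switch is pushed over to off while its hatch is still shut (value of joint orange_box_switch above 0.72 rad and value of joint orange_box_hatch below 0.05 rad), for 0.1 s.
2. the orange hatch is pressed in by the fingers (value of joint orange_box_hatch below -0.03 rad and contact force between the fingers and orange_box_hatch above 0.5 N), for 0.02 s.
3. the orange hatch has sprung open and is not being touched (value of joint orange_box_hatch above 0.55 rad and contact force between the fingers and orange_box_hatch below 0.1 N), for 0.2 s.
At the end, for the whole second after the job is handed in: the orange hatch stands open (joint above 0.55 rad), its switch is off (above 0.72 rad), the blue box's hatch is shut and its switch on, the orange box stands at rest, upright, within 30 mm of where it was (value of joint orange_box_hatch above 0.55 rad and value of joint orange_box_switch above 0.72 rad and not (value of joint blue_box_hatch below -0.035 rad or value of joint blue_box_hatch above 0.05 rad or value of joint blue_box_switch above 0.3 rad) and distance of orange_box from where it was at the start of the episode below 0.03 m and angle between orange_box's own z axis and vertical below 0.05 rad and linear speed of orange_box below 0.02 m/s and angular speed of orange_box below 0.1 rad/s); the robot touches nothing.
It fails at once if the orange hatch springs open while its switch is not off (value of joint orange_box_hatch above 0.1 rad and value of joint orange_box_switch below 0.6 rad).
It fails at once if the blue box's hatch or switch is worked (value of joint blue_box_hatch below -0.035 rad or value of joint blue_box_hatch above 0.05 rad or value of joint blue_box_switch above 0.3 rad).
It fails at once if the orange box is lifted or shoved more than 30 mm (height (world z) of orange_box above 0.012 m or distance of orange_box from where it was at the start of the episode above 0.03 m).
It fails at once if a bystander is moved more than 30 mm or lifted (distance of any of clamp, block, flux, beads, spool from where it was at the start of the episode above 0.03 m).
It also fails if it takes over 42 s, if anything falls off the work surface, if the arm or the gripper's body presses on something with over 40 N, if the wrist force passes 120 N, or if a joint passes its speed limit or range.

ROBOT

A 6-joint arm with a two-finger parallel gripper is mounted at the origin on a cart in front of the work surface, level with it; the furniture and walls round the work are solid. World frame = base frame: x ahead of the robot, y to its left, z up, the work surface at z = 0. Lengths are in m, angles in rad, forces in N, time in s.
With the tool pointing down it reaches from about 0.35 to 0.775 m from the base axis. Payload 7.3 kg.
Tool frame: the origin (TCP) lies between the finger pads; the fingertips stand 17 mm ahead of it and the grasp point (between the pads) lies 2 mm behind it; z points along the fingers, y is the direction in which the jaws open and shut (so a half turn about z gives the same grasp; the last joint's range is limited). The gripper opens to 92 mm and grips with 3 to 60 N. Pads are 19 mm wide; open, the fingers measure 130 mm over their backs; the gripper's body (75 mm by 190 mm) begins 47 mm behind the grasp point.
Start: joints at [1.082, 0.342, 1.524, -0, 1.275, -0.146], TCP at [0.176, 0.494, 0.244] pointing down, gripper open.
Joint ranges: [-2.53, 2.53], [-0.77, 2.02], [0.04, 2.7], [-1, 4.14], [0.28, 2.66], [-3.11, 3.11]. Speed limits (rad/s): [2.57, 2.57, 3.14, 3.14, 3.14, 3.14].

INTERFACE

Orientations are given as [roll, pitch, yaw] about the fixed x, y, z axes, in that order (R = Rz(yaw) Ry(pitch) Rx(roll)).
In Python, from cell import sensors, vision, hand_in gives the robot as it stands.
- The arm moves only by the tool step_arm, never from a script. Its argument "series" is a list of rows, each a list of 5 numbers: the opening, from 0 (shut) to 1 (fully open), then the shift along the world's x, y, z each as a share of 25 mm, from -1 to 1, then the turn about the world's z as a share of 0.08 rad, from -1 to 1. A call has 1 to 12 rows; each row shifts and turns the commanded pose from where the row before left it; what a row does not reach is not made up. A row lasts 1/10 s, in which the tool goes at most 50 mm and 8.59 degrees, less where a joint would pass 70% of its speed; a pose out of reach is approached as far as the arm can. A call with a number of a shift or a turn outside -1 to 1 is refused whole. A call with a gripper value outside its range is refused whole. The fingers move at their own pace and stop on an object; "squeeze" is the grip in N (left out, the last holds). Time passes only in rows, so rows that do not move let the fingers close. It gives the time, the measured TCP pose, the force and the opening at its end, in the units of the state.
- sensors.observe(): the state, without advancing time (a new reading comes with each control period).
- vision.read_camera(name): name is "scene" or "top" or "wrist"; returns a dict with "pixels" (384x512x3 uint8, blue, green, red), "range_z" (384x512 float32, m along the optical axis (not along the pixel's ray), 0 where there is no reading), "camera_matrix" (3x3 intrinsics, pixels), "pose" (4x4, takes a point from camera to world coordinates). Camera axes: x right, y down, z forward; pixel columns grow to the right and rows downward; lengths in m; the calibration is good to about 2 mm. The wrist camera is an equidistant fisheye: a pixel r from the principal point sees the ray r / f radians off the axis. A picture is of the moment at which its call begins.
- hand_in(): hands the job in, once; it reports no verdict.
The state is a dict: "time": time; "qpos": joint angles; "qvel": joint speeds; "joint_efforts": joint torques, N m; "tool_pos": TCP position; "tool_rot": TCP orientation; "contact_force": force on the tool from outside, world axes, zero at the start; "torque": the same for the moment, N m; "opening": finger opening in m.
Only numpy, scipy, OpenCV 4.12 (cv2) and the standard library are available. Lean on these libraries where they do the work, as an engineer would, in place of code of your own. Each camera call takes 0.05 s, during which the arm holds its last target.

## Working session

There is one attempt and no reset: what is moved stays moved. The work goes in short steps, Python scripts to look and compute and a tool call to move; the robot and the scene stay as the last step left them, time stands still between calls to the robot, and variables do not carry over. Pictures are saved under pics/ and viewed, and the job is handed in when it is done.

Besides the shell and the picture viewer there is one more tool, called after ">>>" by a JSON object that holds its "op" and its "data". step_arm: Moves the arm, as the interface text tells. Its arguments: {"type":"object","properties":{"series":{"type":"array","items":{"type":"array","items":{"type":"number","minimum":-1,"maximum":1}}},"squeeze":{"type":"number"}},"required":["series"]}

```bash
mkdir -p pics; ls; python3 - <<'E'
from cell import sensors, vision
import cv2
print(sensors.observe())
for n in ("scene","top","wrist"):
    d=vision.read_camera(n); cv2.imwrite(f"pics/{n}0.png",d["pixels"]); import numpy as np
    np.savez(f"/tmp/{n}0.npz",**d)
    print(n,d["camera_matrix"].round(1).tolist(),d["pose"].round(3).tolist())
E
```

```text
pics
{'time': 0.0, 'qpos': array([ 1.08201770e+00,  3.42705162e-01,  1.52501343e+00, -8.68886462e-06,
        1.27538950e+00, -1.45970268e-01]), 'qvel': array([ 0.00176103,  0.00037564, -0.00096108,  0.00152243, -0.00137259,
        0.00089762]), 'joint_efforts': array([-1.14004513e-03, -4.31237090e+01, -2.44225144e+01,  7.17837154e-02,
        5.57622034e-02, -8.90174761e-05]), 'tool_pos': array([0.17625737, 0.49412717, 0.24305531]), 'tool_rot': array([-3.14009213e+00, -2.12203470e-04,  2.79878667e+00]), 'contact_force': array([ 0.25411782, -0.04772132,  0.20287538]), 'torque': array([-0.01541876, -0.0295348 , -0.01574013]), 'opening': 0.09161714476629222}
scene [[497.4, 0.0, 251.7], [0.0, 497.4, 195.0], [0.0, 0.0, 1.0]] [[0.612, -0.514, 0.601, -0.204], [-0.791, -0.412, 0.453, -0.595], [0.014, -0.753, -0.658, 0.95], [0.0, 0.0, 0.0, 1.0]]
top [[464.8, 0.0, 251.0], [0.0, 464.8, 187.7], [0.0, 0.0, 1.0]] [[0.028, -0.993, 0.117, 0.446], [-0.999, -0.031, -0.029, 0.005], [0.033, -0.116, -0.993, 1.113], [0.0, 0.0, 0.0, 1.0]]
wrist [[297.3, 0.0, 255.4], [0.0, 297.3, 185.4], [0.0, 0.0, 1.0]] [[0.336, 0.912, 0.235, 0.112], [0.942, -0.325, -0.086, 0.518], [-0.001, 0.251, -0.968, 0.384], [0.0, 0.0, 0.0, 1.0]]
```

View pics/top0.png

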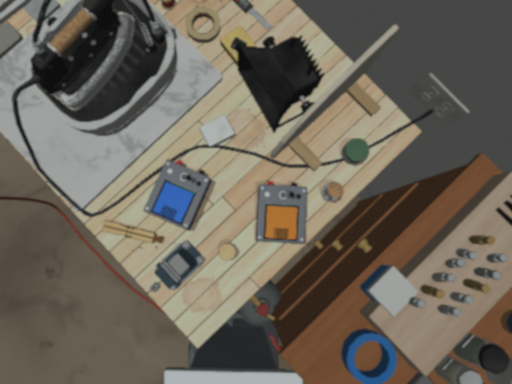

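View pics/scene0.png

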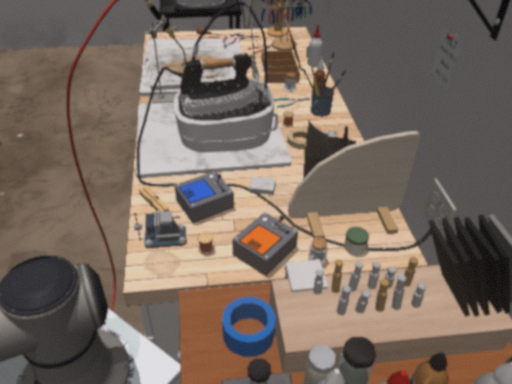

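The top view shows the orange box at about (282,213) and the blue box at about (180,193). The orange switch is on the far edge of its box, near row 185. Next I'll zoom in and measure.

```bash
cat > h.py <<'E'
import numpy as np, cv2
def load(n): return dict(np.load(f"/tmp/{n}.npz"))
def ray(d,u,v,z):
    K=d["camera_matrix"];T=d["pose"]
    r=T[:3,:3]@np.array([(u-K[0,2])/K[0,0],(v-K[1,2])/K[1,1],1]); o=T[:3,3]
    return o+r*(z-o[2])/r[2]
def proj(d,p):
    T=d["pose"];K=d["camera_matrix"]; c=T[:3,:3].T@(np.array(p)-T[:3,3]); return (K@(c/c[2]))[:2]
E
python3 - <<'E'
from h import *
t=load("top0"); s=load("scene0")
for n,d,roi in (("top",t,(230,165,110,90)),("scene",s,(215,195,100,90))):
    x,y,w,h=roi
    cv2.imwrite(f"pics/{n}z.png",cv2.resize(d["pixels"][y:y+h,x:x+w],None,fx=6,fy=6,interpolation=cv2.INTER_CUBIC))
    hsv=cv2.cvtColor(d["pixels"],cv2.COLOR_BGR2HSV)
    m=cv2.inRange(hsv,(5,170,120),(20,255,255)); mm=np.zeros_like(m); mm[y:y+h,x:x+w]=m[y:y+h,x:x+w]
    mm=cv2.morphologyEx(mm,cv2.MORPH_OPEN,np.ones((3,3)))
    c=max(cv2.findContours(mm,0,2)[0],key=cv2.contourArea); c=cv2.convexHull(c)
    q=cv2.approxPolyDP(c,6,True)[:,0]
    P=[ray(d,*p,0.06) for p in q]
    print(n,q.tolist(),np.round(P,4).tolist(),np.mean(P,0))
    w3=np.array([ray(d,*p,0.06)[:2] for p in c[:,0]],np.float32)
    r=cv2.minAreaRect(w3*1000); print(r)
E
```

```text
top [[296, 208], [295, 238], [266, 237], [267, 207]] [[0.527, -0.13, 0.06], [0.4589, -0.1289, 0.06], [0.4594, -0.0631, 0.06], [0.5273, -0.0638, 0.06]] [ 0.49313052 -0.09644836  0.06      ]
((493.5511779785156, -96.28971099853516), (68.26231384277344, 69.517822265625), 89.02653503417969)
scene [[257, 226], [278, 237], [263, 253], [242, 241]] [[0.5226, -0.0657, 0.06], [0.5243, -0.13, 0.06], [0.4585, -0.1327, 0.06], [0.458, -0.0686, 0.06]] [ 0.49086653 -0.09924857  0.06      ]
((491.3634033203125, -99.28646850585938), (69.2835693359375, 70.77383422851562), 87.9399185180664)
```

View pics/topz.png

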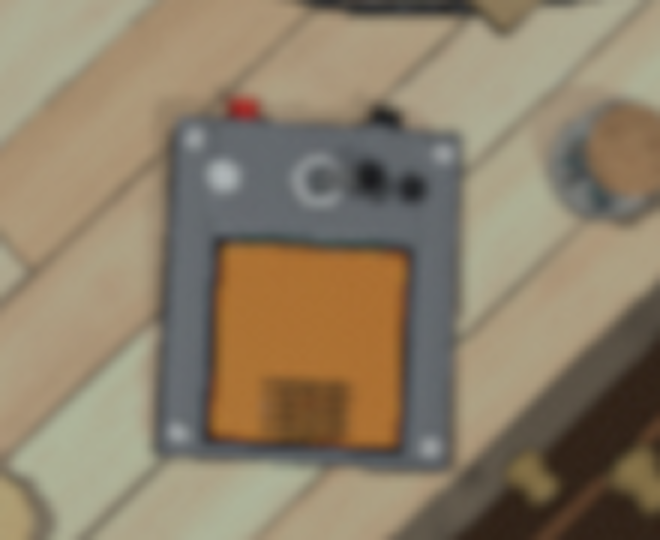

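View pics/scenez.png

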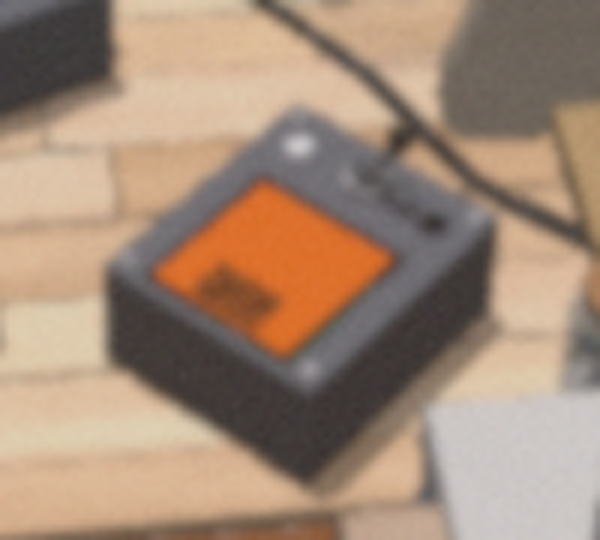

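```bash
python3 - <<'E'
from h import *
t=load("top0"); s=load("scene0")
for n,u,v in (("tip",291.7,194.7),):
    print(n,ray(t,u,v,.096))
print("tip scene",ray(s,215+402/6,195+133/6,.096))
print("pad",ray(t,281.2,233.3,.06),ray(s,215+238/6,195+297/6,.06))
print("wdot",ray(t,230+223/6,165+178/6,.06),ray(s,215+298/6,195+145/6,.06))
print("bdot",ray(t,230+412/6,165+188/6,.06),ray(s,215+432/6,195+222/6,.06))
# cloud heights
for n,d in (("top",t),("scene",s)):
    K=d["camera_matrix"];T=d["pose"];z=d["range_z"].astype(float)
    v,u=np.mgrid[:384,:512]
    P=np.stack([(u-K[0,2])/K[0,0]*z,(v-K[1,2])/K[1,1]*z,z],-1)@T[:3,:3].T+T[:3,3]
    P=P[z>0]
    print(n)
    for x in np.arange(.40,.80,.04):
        row=[]
        for y in np.arange(.2,-.44,-.04):
            m=(abs(P[:,0]-x)<.02)&(abs(P[:,1]-y)<.02)
            row.append(f"{int(1000*np.percentile(P[m,2],99)):4d}" if m.sum()>2 else "   .")
        print(f"{x:.2f}",*row)
E
```

```text
tip [ 0.55332061 -0.11538706  0.096     ]
tip scene [ 0.55676723 -0.11687299  0.096     ]
pad [ 0.46863865 -0.0973634   0.06      ] [ 0.46811021 -0.10010221  0.06      ]
wdot [ 0.55545108 -0.06350389  0.06      ] [ 0.55480113 -0.0660611   0.06      ]
bdot [ 0.55386543 -0.13568091  0.06      ] [ 0.55260121 -0.13753893  0.06      ]
top
0.40   44   78   80   42   46   46    3    2    2    .    .  129  205  207  231  267
0.44   21   44   46    9   47   46   62   61   61   61    .    .  128  131  200  257
0.48   58   63   62    3    4    4   63   64   63   61    3    .   14  128  132  199
0.52   63   64   63   60    3    3   61   63   64   62    3    3    .    .  129  131
0.56   61   63   63   62    3    2   62   71  102   62   65   67    4    .    .  129
0.60   60   63  102   61    4    3    3   41   40    2   64   64    3    3    .    .
0.64    5   61   36    3    3    3   11   86   12   23   22   50   52    4    3    .
0.68   24    3   11   20   20   11   10  138  178   24    4   52   53   14    3    3
0.72   26   24    4   20   20   14    4  183  201  219    3    3    3   12   25   46
[... 241 characters left out ...]
    .    .    .  257
0.48   58   62   62   53    2    2   62   63   63   60    1    .    .    .    .  200
0.52   62   63   62   61    2    2   61   62   62   61    0    .    .    .    .    .
0.56   61   62   98   61    2    2   61   67  100   61   64   64    2    .    .    .
0.60   57   62   99   61    2    2    .    .    0    2   63   62    2    2    .    .
0.64    .   58   10    2    2    9   11  104   11   23   21   49   51   47    2    .
0.68   23    2   10   20   19   13    5  134  178   22    2   50   52   48   13    1
0.72  145   23    1   20   19   14    2  181  194  217   13    2    3    3  640   68
0.76  150  147   24    3   18    3  181  177  159  229  237   57    4   21  622  636
```

Both views agree: switch tip ≈ (0.555, −0.116), pad ≈ (0.468, −0.099), and box yaw ≈ 0. I'll move to the −y side of the switch with the fingers closed and yaw = π.

>>> {"op": "step_arm", "data": {"series": [[0,0.56,-0.96,0,0.86],[0,0.56,-0.96,0,0.86],[0,0.56,-0.96,0,0.86],[0,0.56,-0.96,0,0.86],[0,0.56,-0.96,0,0.85],[0,0.56,-0.96,0,0],[0,0.56,-0.96,0,0],[0,0.56,-0.96,0,0],[0,0.56,-0.96,0,0],[0,0.56,-0.96,0,0],[0,0.56,-0.96,0,0],[0,0.56,-0.96,0,0]], "squeeze": 10}}

```text
time: 1.35
tool_pos: [0.3447, 0.2054, 0.2437]
tool_rot: [3.142, -0.0, -3.141]
contact_force: [-0.3, -0.2, -0.2]
opening: 0.002
```

>>> {"op": "step_arm", "data": {"series": [[0,0.56,-0.96,0,0],[0,0.56,-0.96,0,0],[0,0.56,-0.96,0,0],[0,0.56,-0.96,0,0],[0,0.56,-0.96,0,0],[0,0.56,-0.96,0,0],[0,0.56,-0.96,0,0],[0,0.56,-0.96,0,0],[0,0.56,-0.96,0,0],[0,0.56,-0.96,0,0],[0,0.56,-0.96,0,0],[0,0.56,-0.96,0,0]]}}

```text
time: 2.55
tool_pos: [0.5128, -0.0825, 0.2435]
tool_rot: [3.141, -0.0, -3.141]
contact_force: [0.8, 0.3, -0.1]
opening: 0.0008
```

>>> {"op": "step_arm", "data": {"series": [[0,0.56,-0.96,0,0],[0,0.56,-0.96,0,0],[0,0.56,-0.96,0,0],[0,0,0,0,0],[0,0,0,0,0]]}}

```text
time: 3.05
tool_pos: [0.5541, -0.1536, 0.243]
tool_rot: [3.141, -0.001, 3.141]
contact_force: [-0.3, 0.1, -0.5]
opening: 0.0004
```

>>> {"op": "step_arm", "data": {"series": [[0,0,-0.1,-1,0],[0,0,-0.1,-1,0],[0,0,0,-1,0],[0,0,0,-1,0],[0,0,0,-0.8,0],[0,0,0,0,0]]}}

```text
time: 3.65
tool_pos: [0.5523, -0.1567, 0.1212]
tool_rot: [3.139, -0.006, -3.14]
contact_force: [-0.0, -0.6, -0.3]
opening: 0.0007
```

```bash
cat > shot.py <<'E'
import sys
from h import *
from cell import vision,sensors
k=sys.argv[1]
for n in ("scene","wrist"):
    d=vision.read_camera(n); np.savez(f"/tmp/{n}{k}.npz",**d)
    p=d["pixels"]
    if n=="scene": p=cv2.resize(p[150:280,200:330],None,fx=4,fy=4,interpolation=2)
    else: p=p
    cv2.imwrite(f"pics/{n}{k}.png",p)
o=sensors.observe(); print(o["time"],o["tool_pos"],o["contact_force"])
E
python3 shot.py 1
```

```text
3.75 [ 0.55437647 -0.15776511  0.12429714] [-0.47480891 -0.34021326  0.46355214]
```

View pics/scene1.png

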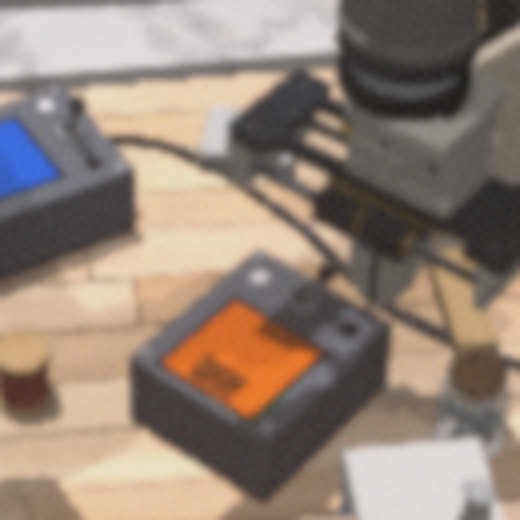

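View pics/wrist1.png

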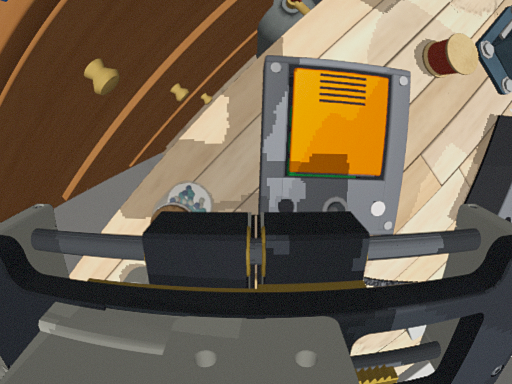

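The scene crop shows the fingers just behind and to the right of the toggle ball (325,272). The wrist view shows the box square-on, with the white dot at (377,209). Next I'll lower the fingers and push towards +y.

>>> {"op": "step_arm", "data": {"series": [[0,0,0,-0.6,0],[0,0,0,-0.4,0],[0,0,0.3,0,0],[0,0,0.3,0,0]]}}

```text
time: 4.15
tool_pos: [0.5546, -0.143, 0.0993]
tool_rot: [3.142, 0.001, -3.141]
contact_force: [-0.7, -0.3, 0.5]
opening: 0.0003
```

>>> {"op": "step_arm", "data": {"series": [[0,0,0.3,0,0],[0,0,0.3,0,0],[0,0,0.3,0,0]]}}

```text
time: 4.45
tool_pos: [0.555, -0.1206, 0.0996]
tool_rot: [-3.141, 0.002, -3.141]
contact_force: [0.5, -2.0, 2.4]
opening: 0.0004
```

>>> {"op": "step_arm", "data": {"series": [[0,0,0.3,0,0],[0,0,0.2,0,0],[0,0,0,0,0]]}}

```text
time: 4.75
tool_pos: [0.5541, -0.1074, 0.0984]
tool_rot: [3.141, -0.001, -3.14]
contact_force: [-0.2, 0.3, -0.3]
opening: 0.0004
```

```bash
python3 shot.py 2
```

```text
4.85 [ 0.55409765 -0.10806472  0.09843899] [-0.4940239   0.61171389 -1.14354612]
```

View pics/scene2.png

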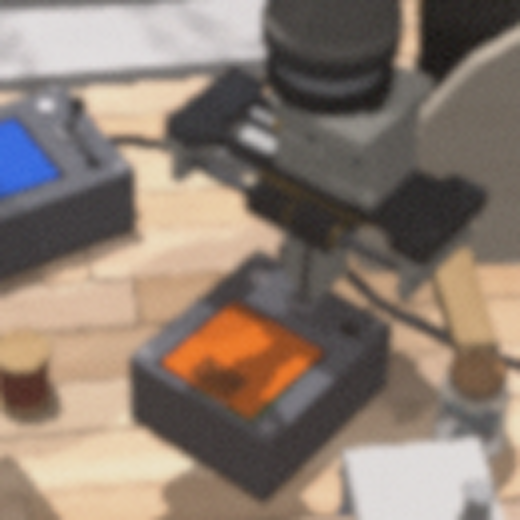

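View pics/wrist2.png

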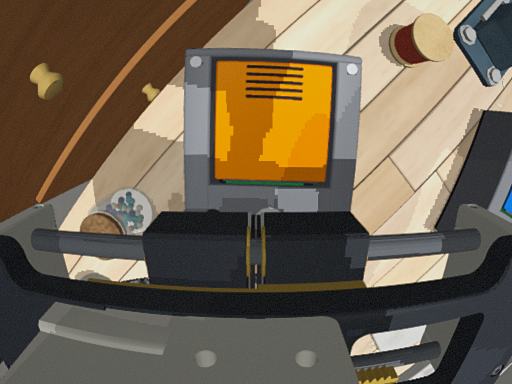

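The fingers touched the toggle (−2 N in y). I'll keep pushing in small steps until it reaches its stop.

>>> {"op": "step_arm", "data": {"series": [[0,0,0.2,0,0],[0,0,0.2,0,0]]}}

```text
time: 5.05
tool_pos: [0.5545, -0.0992, 0.0986]
tool_rot: [-3.141, 0.0, 3.141]
contact_force: [0.4, -5.4, -1.6]
opening: 0.0003
```

>>> {"op": "step_arm", "data": {"series": [[0,0,0.1,0,0],[0,0,0,0,0]]}}

```text
time: 5.25
tool_pos: [0.5544, -0.0957, 0.0986]
tool_rot: [3.141, -0.0, -3.141]
contact_force: [-0.0, -3.0, -0.7]
opening: 0.0007
```

>>> {"op": "step_arm", "data": {"series": [[0,0,-0.6,0,0],[0,0,-0.4,0,0],[0,0,0,1,0],[0,0,0,1,0],[0,-1,0,1,0],[0,-1,0,0,0],[0,-1,0,0,0],[0,-1,0,0,0],[0,0,0,0,0]]}}

```text
time: 6.15
tool_pos: [0.4518, -0.1213, 0.1739]
tool_rot: [3.14, -0.002, 3.14]
contact_force: [0.3, 0.1, -0.7]
opening: 0.0005
```

```bash
python3 shot.py 3
```

```text
6.25 [ 0.4546421  -0.12174405  0.1742145 ] [ 0.38985047 -0.69577749  0.08999436]
```

View pics/scene3.png

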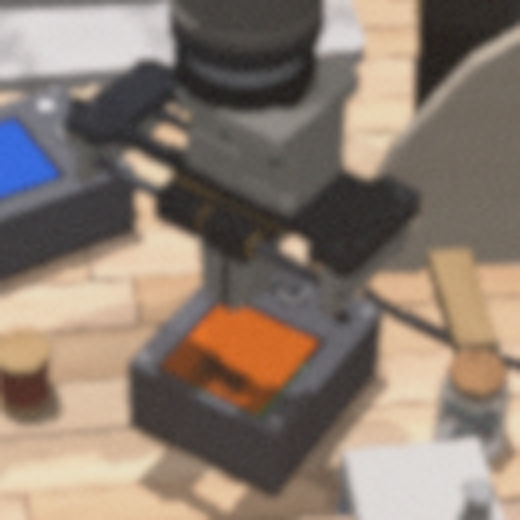

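View pics/wrist3.png

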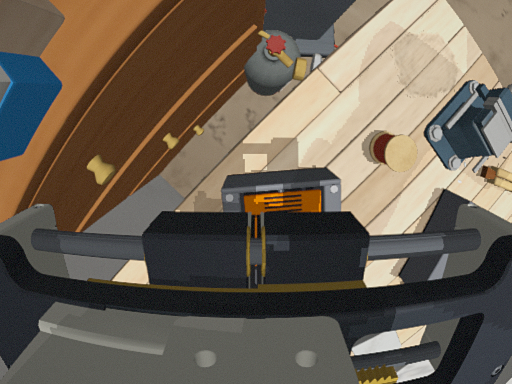

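The scene crop shows the box turned slightly, and the toggle is hidden behind the fingers. I'll move the arm aside and measure again.

>>> {"op": "step_arm", "data": {"series": [[0,0,1,1,0],[0,0,1,0,0],[0,0,1,0,0],[0,0,1,0,0],[0,0,1,0,0],[0,0,1,0,0],[0,0,1,0,0],[0,0,1,0,0],[0,0,0,0,0]]}}

```text
time: 7.15
tool_pos: [0.4553, 0.0812, 0.1988]
tool_rot: [3.141, 0.001, -3.138]
contact_force: [-0.2, -0.6, 0.9]
opening: 0.0007
```

```bash
cat > meas.py <<'E'
import sys
from h import *
from cell import vision
k=sys.argv[1]; out=[]
for n,(x,y,w,h) in (("top",(230,165,110,90)),("scene",(205,190,110,90))):
    d=vision.read_camera(n); np.savez(f"/tmp/{n}{k}.npz",**d)
    out.append(cv2.resize(d["pixels"][y:y+h,x:x+w],None,fx=6,fy=6,interpolation=cv2.INTER_CUBIC))
    hsv=cv2.cvtColor(d["pixels"],cv2.COLOR_BGR2HSV)
    m=cv2.inRange(hsv,(5,170,120),(20,255,255)); mm=np.zeros_like(m); mm[y:y+h,x:x+w]=m[y:y+h,x:x+w]
    mm=cv2.morphologyEx(mm,cv2.MORPH_CLOSE,np.ones((7,7)))
    c=max(cv2.findContours(mm,0,2)[0],key=cv2.contourArea)
    w3=np.array([ray(d,*p,0.06)[:2] for p in c[:,0]],np.float32)
    print(n,cv2.minAreaRect(w3*1000))
    cv2.imwrite(f"pics/{n}z{k}.png",out[-1])
E
python3 meas.py 4
```

```text
top ((496.09490966796875, -93.21649169921875), (70.73849487304688, 69.11380004882812), 4.556105136871338)
scene ((493.71893310546875, -97.22962951660156), (69.90092468261719, 68.1589584350586), 4.104559421539307)
```

View pics/scenez4.png

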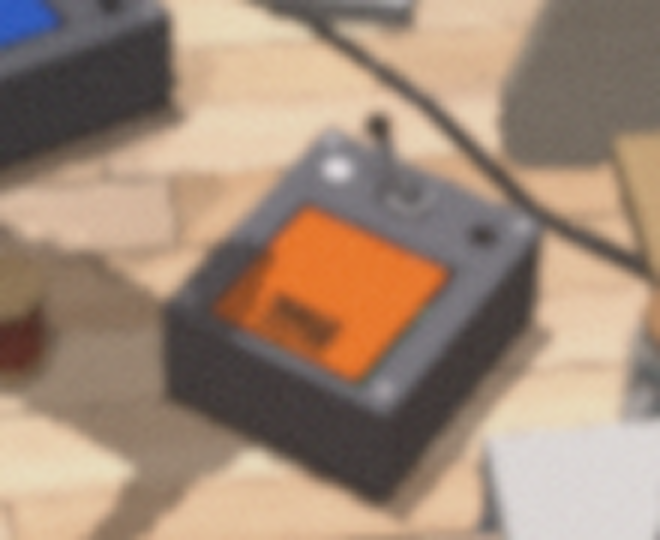

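View pics/topz4.png

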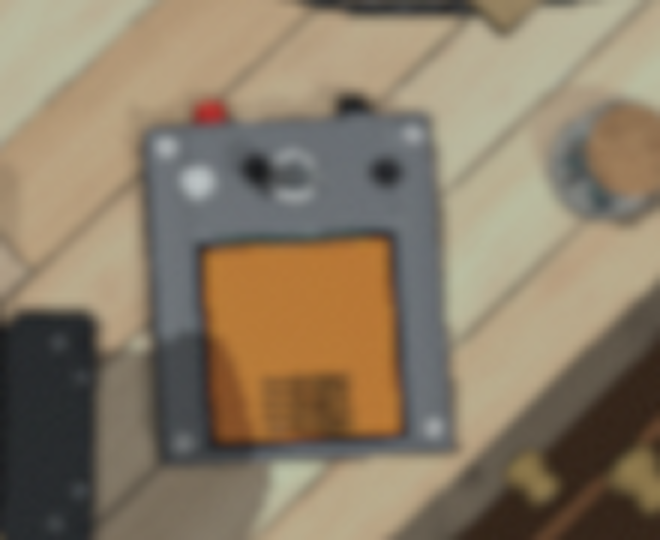

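```bash
python3 - <<'E'
from h import *
t=load("top4"); s=load("scene4")
def T(u,v,z): return ray(t,230+u/6,165+v/6,z)
def S(u,v,z): return ray(s,205+u/6,190+v/6,z)
print("tip",T(256,167,.096),S(379,126,.096))
print("wdot",T(198,183,.06),S(338,170,.06)); print("bdot",T(386,173,.06),S(482,236,.06))
print("pad",T(306,408,.06),S(306,322,.06))
E
```

```text
tip [ 0.55614864 -0.07321338  0.096     ] [ 0.55337756 -0.07668526  0.096     ]
wdot [ 0.55324569 -0.05403597  0.06      ] [ 0.55191213 -0.05748564  0.06      ]
bdot [ 0.55929997 -0.12564834  0.06      ] [ 0.55773547 -0.12887207  0.06      ]
pad [ 0.46930112 -0.09689637  0.06      ] [ 0.47234708 -0.1009614   0.06      ]
```

The toggle is fully off: the ball is 16.5 mm to the +y side of the midpoint between the dots in both views. The box turned about +0.08 rad and moved under 1 cm, and the pad is now at about (0.471, −0.098). I'll move over it.

>>> {"op": "step_arm", "data": {"series": [[0,0.1,-0.9,0,1],[0,0.1,-0.9,0,0],[0,0.1,-0.9,0,0],[0,0.1,-0.9,0,0],[0,0.1,-0.9,0,0],[0,0.1,-0.9,0,0],[0,0.1,-0.9,0,0],[0,0,-0.9,0,0],[0,0,0,-1,0],[0,0,0,-1,0],[0,0,0,-1,0],[0,0,0,-1,0]]}}

```text
time: 8.45
tool_pos: [0.4721, -0.1025, 0.0978]
tool_rot: [-3.141, 0.001, -3.063]
contact_force: [0.7, -0.2, 0.7]
opening: 0.0005
```

>>> {"op": "step_arm", "data": {"series": [[0,0,0,-0.4,0],[0,0,0,0,0],[0,0,0,0,0]]}}

```text
time: 8.75
tool_pos: [0.4725, -0.1017, 0.0894]
tool_rot: [-3.141, 0.001, -3.062]
contact_force: [-0.2, 0.4, 0.6]
opening: 0.0002
```

```bash
python3 shot.py 5
```

```text
8.85 [ 0.47274311 -0.10150581  0.0898906 ] [-0.11369022 -0.36538629 -0.32566353]
```

View pics/scene5.png

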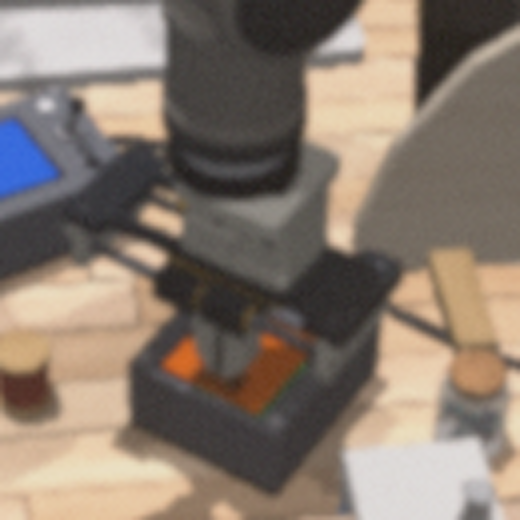

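View pics/wrist5.png

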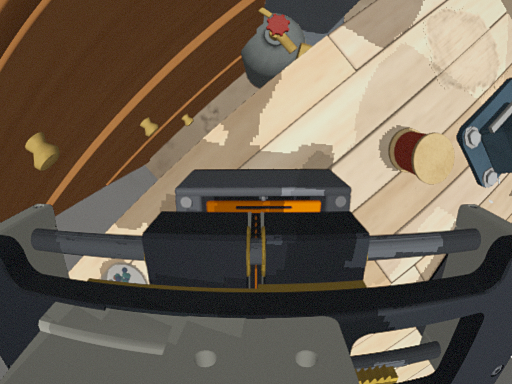

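The fingertips are over the pad: the closed pair sits on the ribs in the scene crop at (225,375). Next is the press.

>>> {"op": "step_arm", "data": {"series": [[0,0,0.12,-0.3,0],[0,0,0,-0.2,0],[0,0,0,-0.1,0],[0,0,0,0,0]]}}

```text
time: 9.25
tool_pos: [0.4722, -0.0979, 0.0738]
tool_rot: [3.142, 0.001, -3.061]
contact_force: [0.1, 1.3, 5.3]
opening: 0.0004
```

>>> {"op": "step_arm", "data": {"series": [[0,0,0,-0.1,0],[0,0,0,0,0]]}}

```text
time: 9.45
tool_pos: [0.4723, -0.098, 0.0718]
tool_rot: [-3.141, 0.001, -3.061]
contact_force: [-1.3, 1.6, 7.8]
opening: 0.0004
```

>>> {"op": "step_arm", "data": {"series": [[0,0,0,1,0],[0,0,0,1,0],[0,0,0,1,0],[0,0,0,1,0],[0,0,0,1,0],[0,0,0,1,0],[0,0,1,0,0],[0,0,1,0,0],[0,0,1,0,0],[0,0,1,0,0],[0,0,1,0,0],[0,0,1,0,0]]}}

```text
time: 10.65
tool_pos: [0.4715, 0.053, 0.221]
tool_rot: [3.142, -0.001, -3.061]
contact_force: [-0.4, 0.2, -0.5]
opening: 0.0005
```

>>> {"op": "step_arm", "data": {"series": [[0,0,1,0,0],[0,0,1,0,0],[0,0,0,0,0],[0,0,0,0,0]]}}

```text
time: 11.05
tool_pos: [0.4716, 0.102, 0.221]
tool_rot: [-3.141, -0.001, -3.06]
contact_force: [-0.7, -0.2, -0.1]
opening: 0.0001
```

```bash
python3 meas.py 6; python3 -c "
from cell import vision;import cv2
cv2.imwrite('pics/scenef.png',vision.read_camera('scene')['pixels'])"
```

```text
top ((503.8294677734375, -94.90950012207031), (56.74497985839844, 72.63916778564453), 5.102558612823486)
scene ((516.2056884765625, -84.0198974609375), (22.107803344726562, 81.99823760986328), 5.768051624298096)
```

View pics/scenez6.png

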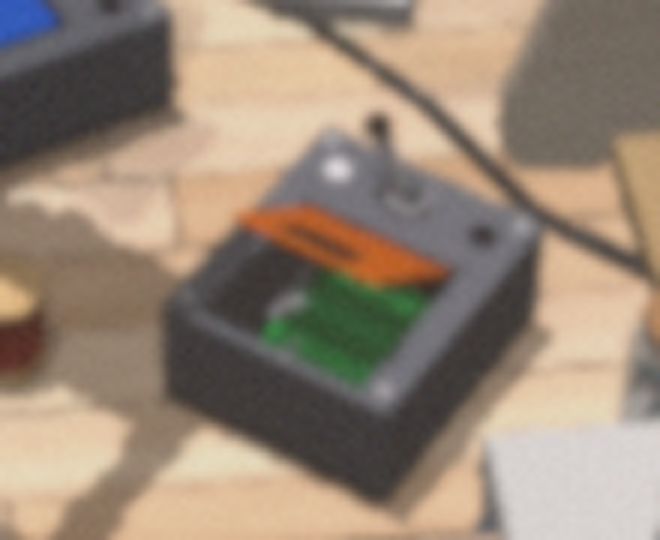

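View pics/topz6.png

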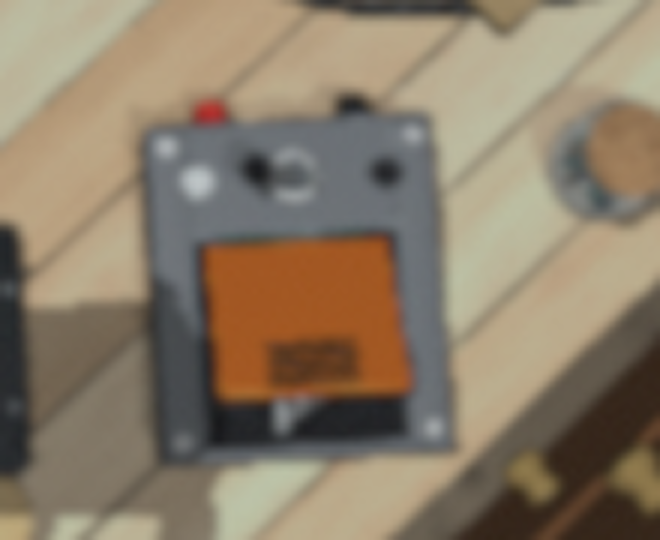

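View pics/scenef.png

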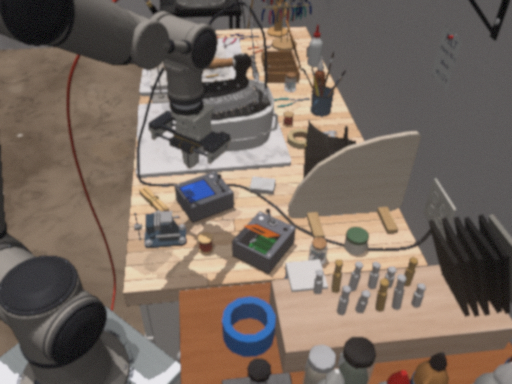

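```bash
python3 - <<'E'
from h import *
t=load("top6")
u,v=int(230+312/6),int(165+362/6); z=float(np.median(t["range_z"][v-1:v+2,u-1:u+2])); K=t["camera_matrix"]
print("pad",t["pose"]@[(u-K[0,2])/K[0,0]*z,(v-K[1,2])/K[1,1]*z,z,1])
from cell import hand_in
print(hand_in())
E
```

```text
pad [ 0.48601848 -0.09531569  0.09541321  1.        ]
the job is handed in; nothing more can be done
None
```

The orange box's switch is off and its hatch is standing fully open. I handed the job in after about 11 s of the 42 s allowed, and `hand_in` gave no verdict.

- **Switch:** I pushed it from the −y side with closed fingers, then backed off and measured again. Both cameras put the ball about 16.5 mm to the white-dot side of the pivot, which is the off stop. The last pictures show it still there.
- **Hatch:** I pressed the pad down about 5 mm, with 5–8 N on the wrist, then lifted straight up and moved clear. The hatch sprang open by itself. The pad is now 95 mm above the worktop, against 96 mm expected when fully open.
- **Orange box:** Pushing the switch past its stop nudged the box by about 5 mm and turned it by about 0.08 rad (the limit is 30 mm). It did not lift in any picture.
- **Other objects:** The last scene picture shows the blue box and the tools and supplies where they were. I only checked this by eye. The gripper was clear of everything at hand-in.

The two cameras disagreed by 2–4 mm on sideways positions, too little to affect the result.

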